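Tip the checked samples out of the hinged tray

ROBOT

A 7-joint arm with a two-finger parallel gripper is mounted at the origin on a cart in front of the work surface, level with it; the furniture and walls round the work are solid. World frame = base frame: x ahead of the robot, y to its left, z up, the work surface at z = 0. Lengths are in mm, angles in rad, forces in N, time in s.
With the tool pointing down it reaches from about 425 to 975 mm from the base axis. Payload 16.7 kg.
Tool frame: the origin (TCP) lies at the very end of the fingers, on their centre line; the grasp point (between the pads) lies 19 mm behind it (r.grip_point_offset is the distance from the TCP to the grasp point, in mm); z points along the fingers, y is the line along which they close (so a half turn about z gives the same grasp; the last joint's range is limited). The gripper opens to 85 mm and grips with 20 to 120 N. Pads are 22 mm wide; open, the fingers measure 114 mm over their backs; the gripper's body (76 mm by 85 mm) begins 54 mm behind the grasp point. The pads swing forward as they close: fully open they stand 13 mm farther back than shut.
Start: joints at [-1.282, 0.426, 0.074, 1.606, -0.034, 1.111, -0.067], TCP at [286.165, 611.299, 231.302] pointing down, gripper open.
Joint ranges: [-2.85, 2.85], [-0.5, 2.14], [-1.23, 1.37], [0.21, 2.46], [-1.02, 4.16], [0.16, 2.05], [-2.73, 2.73]. Speed limits (rad/s): [1.89, 1.89, 2.39, 2.39, 3.01, 3.01, 3.01].

INTERFACE

Orientations are given as a rotation vector (axis times angle).
In Python, from station import r gives the robot as it stands. The module is installed in compiled form; this text tells all that it offers. Calls block until the motion is done:
- r.move_to(position, orientation): joint-space move of the TCP to a pose.
- r.movel(position, attitude=None, speed=150): straight line of the TCP; attitude=None keeps the orientation; speed is the mean speed in mm/s.
- r.move_j(angles): joint-space move.
- r.gripper_to(opening, strength=None): opening from 0.0 (shut) to 1.0 (fully open); strength is the grip in N (None keeps the last); returns when the fingers have stopped.
- r.wait(seconds).
- r.inverse_kinematics(position, orientation): joint angles nearest the present ones, or None.
- r.get_obs(): the state.
- r.grab_frame(name): name is "scene" or "side" or "wrist"; returns the picture (384x512x3 uint8, blue, green, red); there is no depth.
- r.camera_info(name): a dict with "K" (3x3 intrinsics, pixels), "camera_from_world" (4x4, takes a point from world to camera coordinates); the wrist camera has in their place "tool_from_camera" (4x4, takes a point from camera to tool coordinates, whose origin is the TCP and whose axes are the flange's). Camera axes: x right, y up, looking along -z (the intrinsics and any distortion apply to the point x, -y, -z); pixel columns grow to the right and rows downward; lengths in mm; the calibration is good to about 2 mm. A picture is of the moment at which its call begins: read the wrist's pose just before it. camera_info takes no time and is no camera call.
A pose or a line that the arm cannot do raises r.IKError and nothing moves.
- r.sign_off(): hands the job in; it is judged then, once.
The state is a dict: "t": time; "qpos": joint angles; "joint_vel": joint speeds; "effort": joint torques, N m; "position": TCP position; "ee_rot": TCP orientation; "force": force on the tool from outside, world axes, zero at the start; "ft_torque": the same for the moment, N m; "opening": opening from 0.0 (shut) to 1.0 (fully open); "gripper_force": force on a finger pad.
Only numpy, scipy, OpenCV 4.12 (cv2) and the standard library are available. Lean on these libraries where they do the work, as an engineer would, in place of code of your own. Each camera call takes 0.05 s, during which the arm holds its last target. There are 200 camera calls.

TASK

First take the crumpled paper ball off the hinged tipping tray and drop it in the round scrap tub. Then lift the tray by its sloping grip until all three sample parts slide off it into the parts bin, and lower it gently all the way down onto its buffers before letting go. Leave the other things on the table where they are.

Things in the scene. Friction and masses are not known exactly. Their poses are not given: they have to be found in the camera images.
- tray_grip (a point): Centre of the tipping tray's grip: a black rubber sleeve 110 mm wide (y), 55 long, 10 thick, on a flat tongue at the tray's free end that leans 40 deg out from upright: up the tongue is (-0.64, 0, 0.77). Pinch it across the 10 mm, tool leaning back 40 deg: fingers point (0.64, 0, -0.77), close along (0.77, 0, 0.64). Axes turn with the tray; tray down: x level, towards hinge and bin, z up.
- tray_root (a point): Middle of the fold where the grip's tongue leaves the tray's end wall, 58 mm below the grip's centre along the tongue; axes as the grip's. The upright end wall rises 43 mm (z) above this fold and is 236 mm wide. Tray down, the grip's centre is 141 mm above the table; it lies 253 mm (-x) and 56 mm (+z) from the hinge axis.
- tray_hinge (a point): Point on the tray's hinge axis, midway across, 85 mm above the table; fixed. y is the axis, x points towards the bin. The tray: rubber-lined sheet steel, 245 mm long, 236 wide, walls 42 mm above its floor, lower towards the open pouring lip, which is 30 mm past the hinge, over the bin. Its floor is 95 mm above the table when down.
- tip_tray (a joint): Angle of the tray, rad: 0 = down, level, on its two rubber buffers; grows as the grip is raised; stop at 1.1. It weighs about 0.6 kg (some 3 N at the grip), turns freely and falls back when let go. The angle at which the parts slide depends on their friction on the rubber, which differs each time: about 0.4 to 0.75.
- parts_bin: Open grey plastic bin, 140 x 238 mm outside, 4 mm walls, fixed to the stand just past the hinge; walls 50 mm high, the far one 85 mm. Origin under the centre of its floor, at table height; x points away from the tray, y along its long side.
- sample_cap_centre (a point): Centre of a black ribbed filler cap with a grip bar, 68 x 69 x 33 mm, lying on the pouring half of the tray (one of three places side by side).
- sample_bracket_centre (a point): Centre of a bent zinc bracket, 80 x 50 x 23 mm, on the pouring half of the tray (one of three places).
- sample_cover_centre (a point): Centre of a pale domed moulded cover with a stem, 49 x 81 x 17 mm, on the pouring half of the tray (one of three places).
- paper_ball_centre (a point): Centre of a crumpled white paper ball, 63 mm (its x) x 86 mm (its y) x 36 mm high, stiff, 12 g, lying on the half of the tray nearer the grip, its centre 58 to 68 mm from the end wall; this point is 18 mm above the tray floor. Grasp across the 63 mm.
- scrap_tub: Open round steel scrap tub, 144 mm across the rim, 100 mm high, 3 mm wall, standing on the table to the left or to the right of the tray; it does not shift. Origin under the centre of its base, at table height.
- primer_tin: Bystander: paint tin, 78 mm across and 78 mm high, on the other side of the tray from the scrap tub. Origin under its centre.
- sanding_block: Bystander: dark sanding block, 62 x 110 x 45 mm, near the front of the table. Origin under its centre.
- marker: Bystander: marker pen, 17 x 135 x 16 mm, lying near the front edge. Origin under its centre.
There are look-alikes about, which are no part of the job. What is shaped like the part that bears sample_cap_centre but orange is not meant.

How it is judged (in metres and radians):
On the way, in this order (a step that is already met when the one before it is completed fails the run):
1. the paper ball lies in the scrap tub, let go, while the tray is still down (horizontal distance between paper_ball_centre and scrap_tub below 0.06 m and height (world z) of paper_ball_centre below 0.085 m and contact force between the fingers and paper_ball below 0.1 N and value of joint tip_tray below 0.1 rad), for 0.2 s.
2. the tray is being raised with the three sample parts still on it (value of joint tip_tray above 0.15 rad and x of sample_cap_centre in the frame of tray_grip between 0.04 and 0.286 m and x of sample_bracket_centre in the frame of tray_grip between 0.04 and 0.286 m and x of sample_cover_centre in the frame of tray_grip between 0.04 and 0.286 m and height (world z) of each of sample_cap_centre, sample_bracket_centre, sample_cover_centre above 0.085 m), for 0.05 s.
3. the three sample parts have slid into the parts bin while the tray is up (value of joint tip_tray above 0.3 rad and x of sample_cap_centre in the frame of parts_bin between -0.068 and 0.068 m and y of sample_cap_centre in the frame of parts_bin between -0.117 and 0.117 m and height (world z) of each of sample_cap_centre, sample_bracket_centre, sample_cover_centre below 0.06 m and x of sample_bracket_centre in the frame of parts_bin between -0.068 and 0.068 m and y of sample_bracket_centre in the frame of parts_bin between -0.117 and 0.117 m and x of sample_cover_centre in the frame of parts_bin between -0.068 and 0.068 m and y of sample_cover_centre in the frame of parts_bin between -0.117 and 0.117 m), for 0.1 s.
At the end, for the whole second after the job is handed in: The tray is down on its buffers (under 0.02 rad), the cap, bracket and cover lie at rest inside the parts bin, below 60 mm over the table, and the paper ball lies at rest in the scrap tub (within 60 mm of its axis, centre below 85 mm) (value of joint tip_tray below 0.02 rad and x of sample_cap_centre in the frame of parts_bin between -0.068 and 0.068 m and y of sample_cap_centre in the frame of parts_bin between -0.117 and 0.117 m and height (world z) of each of sample_cap_centre, sample_bracket_centre, sample_cover_centre below 0.06 m and x of sample_bracket_centre in the frame of parts_bin between -0.068 and 0.068 m and y of sample_bracket_centre in the frame of parts_bin between -0.117 and 0.117 m and x of sample_cover_centre in the frame of parts_bin between -0.068 and 0.068 m and y of sample_cover_centre in the frame of parts_bin between -0.117 and 0.117 m and horizontal distance between paper_ball_centre and scrap_tub below 0.06 m and height (world z) of paper_ball_centre below 0.085 m and linear speed of each of sample_cap, sample_bracket, sample_cover, paper_ball below 0.03 m/s); the robot touches nothing.
It fails at once if the tray drops or is slammed: it comes down faster than 0.9 rad/s (velocity of joint tip_tray below -0.9 rad/s).
It fails at once if a bystander (paint tin, sanding block or marker) is shifted by more than 25 mm (distance of any of primer_tin, sanding_block, marker from where it was at the start of the episode above 0.025 m).
It fails at once if the paper ball falls into the parts bin (x of paper_ball_centre in the frame of parts_bin between -0.068 and 0.068 m and y of paper_ball_centre in the frame of parts_bin between -0.117 and 0.117 m and height (world z) of paper_ball_centre below 0.06 m).
It fails at once if the tray is let go of before it is down on its buffers (above 0.01 rad with no finger on it) (value of joint tip_tray above 0.01 rad and contact force between the fingers and tip_tray below 0.05 N).
It also fails if it takes over 64 s, if anything falls off the work surface, if the arm or the gripper's body presses on something with over 40 N, if the wrist force passes 120 N, or if a joint passes its speed limit or range.

## Working session

There is one attempt and no reset: what is moved stays moved. The work goes in short steps, each a Python script; the robot and the scene stay as the last script left them, time stands still between calls to the robot, and variables do not carry over. Pictures are saved under pics/ and viewed, at most 10 in all, crops included, and the job is handed in when it is done.

```bash
mkdir -p pics; python3 - <<'E'
from station import r
import cv2,numpy as np
np.set_printoptions(precision=4,suppress=True)
for n in ("scene","side"):
    cv2.imwrite(f"pics/{n}0.png",r.grab_frame(n)); i=r.camera_info(n); print(n,i)
print(r.camera_info("wrist")); o=r.get_obs(); print(o)
E
```

```text
scene {'K': array([[478.8074,   0.    , 247.6353],
       [  0.    , 478.8074, 190.6514],
       [  0.    ,   0.    ,   1.    ]]), 'camera_from_world': array([[    0.5355,    -0.8445,    -0.0088,  -259.1032],
       [    0.5655,     0.3509,     0.7464,  -390.2396],
       [   -0.6272,    -0.4047,     0.6655, -1082.8579],
       [    0.    ,     0.    ,     0.    ,     1.    ]])}
side {'K': array([[439.9743,   0.    , 251.7669],
       [  0.    , 439.9743, 186.0426],
       [  0.    ,   0.    ,   1.    ]]), 'camera_from_world': array([[    0.9573,    -0.2888,    -0.0119,  -532.3107],
       [    0.1333,     0.4046,     0.9047,  -187.6351],
       [   -0.2564,    -0.8677,     0.4258, -1190.2608],
       [    0.    ,     0.    ,     0.    ,     1.    ]])}
{'K': array([[316.1929,   0.    , 250.3786],
       [  0.    , 316.1929, 184.0832],
       [  0.    ,   0.    ,   1.    ]]), 'tool_from_camera': array([[  -0.0002,    0.9484,    0.3171,   80.5764],
       [   1.    ,    0.0005,   -0.0008,   -0.5385],
       [  -0.0009,    0.3171,   -0.9484, -143.5161],
       [   0.    ,    0.    ,    0.    ,    1.    ]])}
{'t': 0.1, 'qpos': array([-1.2825,  0.4267,  0.0739,  1.6065, -0.0341,  1.1108, -0.0671]), 'joint_vel': array([-0.0007,  0.0003, -0.0001, -0.0017,  0.0012, -0.0024, -0.0006]), 'effort': array([  0.0094, -95.1525,   3.7708, -46.4404,   0.0195,   0.0065,
        -0.    ]), 'position': array([286.0242, 610.9825, 230.6607]), 'ee_rot': array([-0.6822, -3.0664,  0.0019]), 'force': array([-0.1664, -0.2142, -0.7118]), 'ft_torque': array([-0.0811,  0.0349,  0.0279]), 'gripper_force': 0.0, 'opening': 1.0009575298777609}
```

View pics/scene0.png

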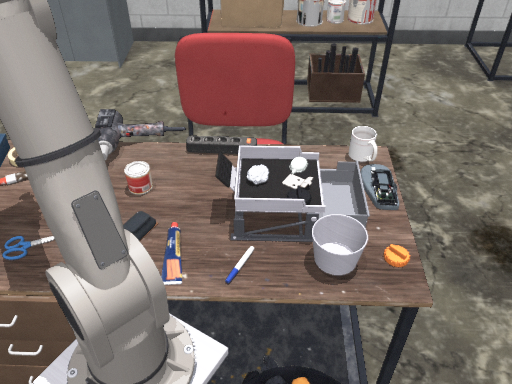

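View pics/side0.png

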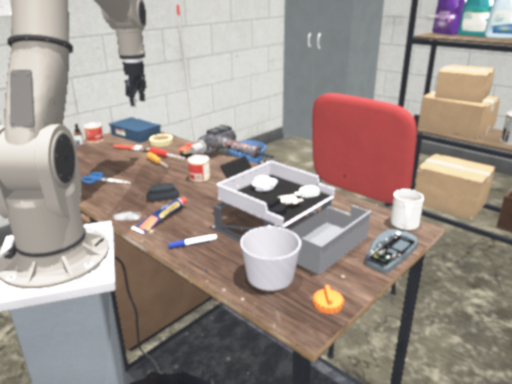

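The scene view shows the tray at (280,185), with its black grip at (225,170) on the left and the bin at (343,190). The paper ball is at (258,174) on the grip half. On the pouring half are the pale cover (299,164) and the bracket (297,182); the black cap is hard to see. The tub is at (338,243), the tin at (138,178) and an orange look-alike cap at (397,255).

```bash
cat > h.py <<'E'
from station import r
import cv2,numpy as np
from scipy.spatial.transform import Rotation as R
np.set_printoptions(precision=3,suppress=True)
def pose():
    o=r.get_obs(); T=np.eye(4); T[:3,:3]=R.from_rotvec(o["ee_rot"]).as_matrix(); T[:3,3]=o["position"]; return T
def cam(name,T=None):
    i=r.camera_info(name)
    W=np.linalg.inv(i["camera_from_world"]) if name!="wrist" else T@i["tool_from_camera"]
    return i["K"],W
def back(name,uv,z,T=None):
    K,W=cam(name,T); d=np.linalg.solve(K,[uv[0],uv[1],1])*[1,-1,-1]
    d=W[:3,:3]@d; c=W[:3,3]; return c+d*(z-c[2])/d[2]
def proj(name,p,T=None):
    K,W=cam(name,T); q=np.linalg.inv(W)@np.append(p,1); q=K@(q[:3]*[1,-1,-1]); return q[:2]/q[2]
def rv(z,y):
    z=np.array(z,float);z/=np.linalg.norm(z);y=np.array(y,float);y-=z*(y@z);y/=np.linalg.norm(y)
    return R.from_matrix(np.c_[np.cross(y,z),y,z]).as_rotvec()
E
python3 - <<'E'
from h import *
for n,u,z in [("tubrim",(339,239),100),("ball",(258,174),113),("wall NL",(237,207),137),("NR",(322,210),120),("FL",(240,148),137),("FR",(320,153),120),("grip",(225,170),141),("tin",(138,168),78),("binNR",(366,219),85),("binFR",(355,163),85)]: print(n,back("scene",u,z))
for n,u,z in [("tubrim",(271,242),100),("ball",(265,183),113),("wallNL",(273,222),137)]: print(n,back("side",u,z))
E
```

```text
tubrim [ 503.833 -265.151  100.   ]
ball [603.153  38.578 113.   ]
wall NL [433.161  -0.325 137.   ]
NR [ 557.772 -189.084  120.   ]
FL [655.143 134.743 137.   ]
FR [781.245 -74.434 120.   ]
grip [539.826 110.885 141.   ]
tin [468.282 391.477  78.   ]
binNR [ 623.398 -292.592   85.   ]
binFR [ 835.292 -171.207   85.   ]
tubrim [ 525.7   -264.161  100.   ]
ball [609.114  33.074 113.   ]
wallNL [ 540.316 -235.904  137.   ]
```

```bash
python3 - <<'E'
from h import *
for s in (1,-1):
    a=rv((0,0,-1),(s*.52,-s*.855,0)); tx=R.from_rotvec(a).as_matrix()[:,0]
    p=np.array([585,-65,380.])+tx*55
    q=r.inverse_kinematics(p,a); print(s,p,q)
    if q is not None and np.abs(q[6])<2.7:
        best=(p,a); break
r.move_to(*best); r.wait(.3)
T=pose(); np.save("T1.npy",T); im=r.grab_frame("wrist"); cv2.imwrite("pics/w1.png",im)
cv2.imwrite("pics/w1b.png",cv2.resize(im,(800,600),interpolation=cv2.INTER_CUBIC)); print(T, r.get_obs()["t"])
E
```

```text
1 [631.992 -36.42  380.   ] [-0.671  0.34   0.847  1.543 -0.258  1.375 -0.827]
[[  0.854   0.52   -0.    631.986]
 [  0.52   -0.854   0.    -36.184]
 [ -0.     -0.     -1.    379.924]
 [  0.      0.      0.      1.   ]] 3.1
```

View pics/w1b.png

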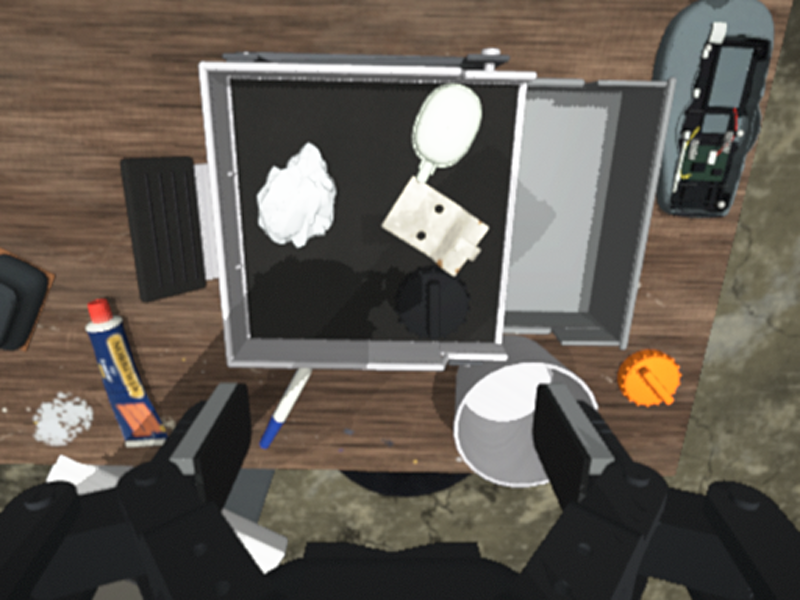

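The enlarged wrist view (800x600) settles which part is which. The crumpled ball at (297,197) lies on the grip half. The smooth pale oval with a stem at (447,130) is the cover, the bracket is at (437,225) and the black cap at (433,300). The orange cap at (650,378) on the table is the look-alike. The grip is at (162,228), and the tub rim is centred near (526,424).

```bash
cat > fit.py <<'E'
from h import *
from scipy.optimize import least_squares
T=np.load("T1.npy"); S=1.5625
pts=[((122,160),(-21.5,55,159)),((142,300),(-21.5,-55,159)),((192,157),(21.45,55,123)),((203,293),(21.45,-55,123)),((203,65),(37,118,139.4)),((228,365),(37,-118,139.4))]
def mod(v):
    c,s=np.cos(v[2]),np.sin(v[2])
    return [np.array([v[0]+c*p[0]-s*p[1],v[1]+s*p[0]+c*p[1],p[2]]) for _,p in pts]
f=lambda v:np.concatenate([proj("wrist",m,T)-(np.array(u)+.5)/S for (u,_),m in zip(pts,mod(v))])
s=least_squares(f,[525,99,-1.03]); print("grip",s.x,s.fun.reshape(-1,2))
G=s.x
# tub
import math
def ft(v):
    out=[]
    for a,(u) in zip((0,90,180,270),[]): pass
tp=[(455,424),(597,424),(526,362),(522,487)]
Q=[back("wrist",(np.array(u)+.5)/S,100,T)[:2] for u in tp]
t=least_squares(lambda v:[np.hypot(*(q-v))-71.5 for q in Q],[510,-265]); print("tub",t.x,t.fun)
im=cv2.imread("pics/w1.png"); m=np.zeros(im.shape[:2],np.uint8); m[85:165,157:222]=1
m&=(im.min(2)>110).astype(np.uint8); _,L,st,ce=cv2.connectedComponentsWithStats(m); k=1+np.argmax(st[1:,4]); print(st[k],ce[k])
ys,xs=np.nonzero(L==k); P=np.array([back("wrist",(x,y),110,T)[:2] for x,y in zip(xs,ys)]).astype(np.float32)
print("ball mean",P.mean(0),"rect",cv2.minAreaRect(P))
w,V=np.linalg.eigh(np.cov(P.T)); print(w,V, "long axis angle",np.arctan2(*V[::-1,1]))
x=np.array([np.cos(G[2]),np.sin(G[2])]); print("ball from grip along x",(P.mean(0)-G[:2])@x,"y",(P.mean(0)-G[:2])@[-x[1],x[0]])
E
python3 fit.py
```

```text
grip [542.626 113.701  -1.054] [[-2.574 -1.097]
 [-2.376  1.588]
 [ 3.149 -0.142]
 [ 3.884 -2.348]
 [-0.732  1.887]
 [-0.781 -0.096]]
tub [ 525.357 -259.602] [-0.759 -0.7    1.185  1.101]
[ 164   91   51   68 2365] [190.049 127.105]
ball mean [609.906  41.347] rect ((608.2824096679688, 40.15271759033203), (67.95269012451172, 78.02564239501953), 64.77836608886719)
[240.128 439.088] [[ 0.084 -0.996]
 [-0.996 -0.084]] long axis angle -3.0575292368641813
ball from grip along x 96.14984693265693 y 22.735302873060014
```

```bash
cat >> fit.py <<'E'
C=np.array([609.5,41.])
for a in range(-30,91,10):   # long axis angle deg in world
    l=np.array([np.cos(np.radians(a)),np.sin(np.radians(a))]); n=np.array([-l[1],l[0]])
    d=P-C; full=d@n; loc=full[np.abs(d@l)<12]; print(a,"full",np.round([full.min(),full.max(),np.ptp(full)]),"local",np.round([loc.min(),loc.max(),np.ptp(loc)]),"long",np.round(np.ptp(d@l)))
E
python3 fit.py | tail -13
python3 -c "
import cv2;im=cv2.imread('pics/w1.png');cv2.imwrite('pics/c1.png',cv2.resize(im[80:170,70:330],(780,270),interpolation=cv2.INTER_CUBIC))"
```

```text
grip [542.626 113.701  -1.054] [[-2.574 -1.097]
 [-2.376  1.588]
 [ 3.149 -0.142]
 [ 3.884 -2.348]
 [-0.732  1.887]
 [-0.781 -0.096]]
tub [ 525.357 -259.602] [-0.759 -0.7    1.185  1.101]
[ 164   91   51   68 2365] [190.049 127.105]Traceback (most recent call last):
  File "fit.py", line 21, in <module>
    ys,xs=np.nonzero(L==k); P=np.array([back("wrist",(x,y),110,T)[:2] for x,y in zip(xs,ys)]).astype(np.float32)
                                        ~~~~^^^^^^^^^^^^^^^^^^^^^
  File "h.py", line 12, in back
    K,W=cam(name,T); d=np.linalg.solve(K,[uv[0],uv[1],1])*[1,-1,-1]
        ~~~^^^^^^^^
  File "h.py", line 8, in cam
    i=r.camera_info(name)
ValueError: time passes only in moves, steps and waits
```

View pics/c1.png

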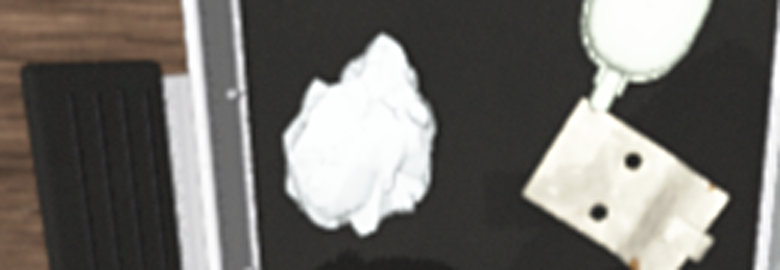

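The crop confirms the crumpled paper ball at (360,140), in front of the end wall at (225,140). It has a spike at the top, and the smooth cover and the bracket are well to its right.

```bash
sed -i 's/^def cam(/_c={n:r.camera_info(n) for n in ("scene","side","wrist")}\ndef cam(/; s/    i=r.camera_info(name)/    i=_c[name]/' h.py; python3 fit.py | tail -13
```

```text
-30 full [-35.  35.  71.] local [-35.  33.  68.] long 76.0
-20 full [-35.  33.  68.] local [-35.  33.  68.] long 80.0
-10 full [-35.  32.  66.] local [-35.  32.  66.] long 85.0
0 full [-34.  31.  65.] local [-34.  31.  64.] long 87.0
10 full [-33.  33.  66.] local [-33.  33.  66.] long 88.0
20 full [-32.  34.  65.] local [-32.  34.  65.] long 88.0
30 full [-31.  34.  65.] local [-31.  34.  65.] long 87.0
40 full [-33.  37.  70.] local [-33.  36.  69.] long 84.0
50 full [-34.  39.  73.] local [-34.  39.  73.] long 78.0
60 full [-36.  40.  76.] local [-34.  40.  74.] long 71.0
70 full [-40.  40.  80.] local [-38.  40.  78.] long 68.0
80 full [-44.  41.  85.] local [-42.  41.  83.] long 66.0
90 full [-46.  41.  87.] local [-46.  41.  87.] long 65.0
```

```bash
python3 - <<'E'
from h import *
print("tub proj",proj("scene",np.array([525,-260,100])),proj("side",np.array([525,-260,100])))
a=np.radians(-5); l=np.array([np.cos(a),np.sin(a)]); n=np.array([-l[1],l[0]])
c=np.array([609.5,41.])-1.5*n
att=rv((0,0,-1),(-n[0],-n[1],0))
r.gripper_to(0.95,25)
r.move_to([*c,220],att); r.movel([*c,160],speed=150)
T=pose(); im=r.grab_frame("wrist"); cv2.imwrite("pics/w2.png",im)
print(T[:3,3],r.get_obs()["force"])
for s in (-40,40): print(proj("wrist",np.array([*(c+n*s),113]),T))
E
```

```text
tub proj [340.565 233.083] [270.158 241.156]
[610.056  38.782 161.017] [ 0.285 -0.273  0.386]
[308.725 210.88 ]
[187.007 210.92 ]
```

View pics/w2.png

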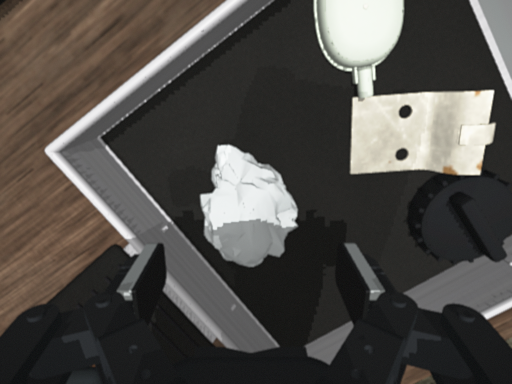

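The ball at (248,208) sits midway between the fingers at (148,270) and (362,270), and the left finger clears the end wall. I'll descend and grasp.

```bash
python3 - <<'E'
from h import *
T=pose(); c=T[:2,3]
r.movel([*c,95],speed=60); o=r.get_obs(); print(o["position"],o["force"])
r.gripper_to(0.0,25); o=r.get_obs(); print(o["opening"],o["gripper_force"],o["force"])
r.movel([*c,125],speed=60); r.movel([*c,250],speed=150); o=r.get_obs(); print(o["opening"],o["gripper_force"])
if o["opening"]>.5:
    att=rv((0,0,-1),(-.087,-.996,0))
    print(r.inverse_kinematics([525,-260,250],att))
    r.move_to([525,-260,250],att); r.wait(.2)
    o=r.get_obs(); print(o["position"],o["opening"],o["gripper_force"],o["t"])
    im=r.grab_frame("wrist"); sc=r.grab_frame("scene"); cv2.imwrite("pics/m3.png",np.vstack([im,sc])[:, :][:768]); 
    cv2.imwrite("pics/m3.png",cv2.resize(np.hstack([im,sc]),(800,300)))
E
```

```text
[610.526  39.036  95.38 ] [-0.644 -0.195 -0.071]
0.7332869164156655 25.014597903646063 [-3.248 -0.358  8.08 ]
0.7314543636639991 27.11507711734157
[-0.403  0.393  0.982  1.829 -0.363  1.113 -0.949]
[ 525.67  -258.842  249.839] 0.7317874716695767 27.11447279434651 9.225
```

View pics/m3.png

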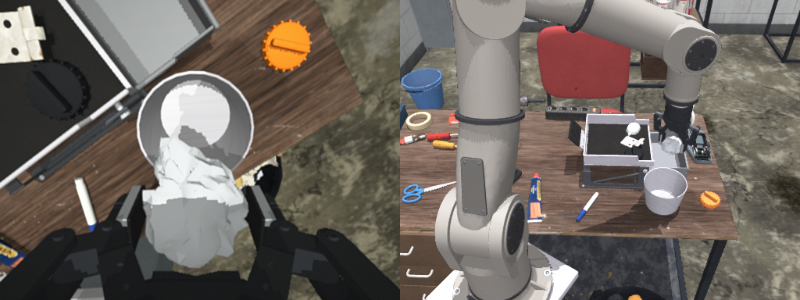

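The ball is held, seen at (190,215) in the wrist half of the montage, and the tub rim is centred at about (195,125). I'll check that rim centre numerically before lowering.

```bash
python3 - <<'E'
from h import *
T=pose(); k=1.28
print(proj("wrist",np.array([525,-260,100]),T)/k, proj("scene",np.array([525,-260,240]))/k)
Q=[back("wrist",np.array(u)*k,100,T)[:2] for u in [(138,125),(253,125),(170,80),(225,83),(195,73)]]
from scipy.optimize import least_squares
t=least_squares(lambda v:[np.hypot(*(q-v))-71.5 for q in Q],[525,-260]); print("tub",t.x,t.fun)
E
```

```text
[195.801 131.935] [271.56  150.716]
tub [ 522.245 -259.189] [-0.499 -0.127 -0.287 -0.982  1.222]
```

```bash
python3 - <<'E'
from h import *
r.movel([523,-260,75],speed=120); o=r.get_obs(); print(o["position"],o["force"])
r.gripper_to(0.93); r.wait(.3); o=r.get_obs(); print(o["force"],o["gripper_force"])
r.movel([523,-260,260],speed=150); r.wait(.2)
T=pose(); im=r.grab_frame("wrist"); 
# IK study for the grip, with tray fit
g=np.array([542.6,113.7,141.]); yaw=-1.054; x=np.array([np.cos(yaw),np.sin(yaw),0]); z=np.array([0,0,1.]); h=g+253*x-56*z
def at(th,off=0,lift=0):
    X=np.cos(th)*x-np.sin(th)*z; Z=np.sin(th)*x+np.cos(th)*z
    f=.643*X-.766*Z; c=.766*X+.643*Z; gp=h-253*X+56*Z
    return gp, f, c
for s in (1,-1):
    print(s)
    for th in (0,.2,.4,.6,.8,.9):
        gp,f,c=at(th); q=r.inverse_kinematics(gp+f*17,rv(f,s*c)); print(th,gp,q)
cv2.imwrite("pics/w4.png",im)
sc=r.grab_frame("scene"); cv2.imwrite("pics/m4.png",cv2.resize(np.hstack([im,sc]),(800,300))); print(r.get_obs()["t"])
E
```

```text
[ 523.38  -260.128   75.578] [-0.418  0.875  0.276]
[-0.142  0.058 -0.193] 0.0
1
0 [542.6 113.7 141. ] [-1.418  0.653  0.939  2.113  0.298  0.675 -1.873]
0.2 [550.589  99.643 190.147] [-1.344  0.473  0.982  2.064  0.157  0.759 -1.592]
0.4 [563.243  77.377 235.102] [-1.228  0.372  1.017  1.977 -0.034  0.883 -1.289]
0.6 [580.058  47.79  274.073] [-1.019  0.345  0.98   1.858 -0.226  1.053 -1.019]
0.8 [600.363  12.062 305.507] [-0.713  0.373  0.839  1.712 -0.376  1.258 -0.823]
0.9 [611.575  -7.668 317.992] [-0.567  0.412  0.778  1.631 -0.448  1.37  -0.741]
-1
0 [542.6 113.7 141. ] [-0.316  0.478 -0.481  2.051  1.002  1.165  0.653]
0.2 [550.589  99.643 190.147] [ 0.115  0.426 -0.847  1.985  0.896  1.174  0.89 ]
0.4 [563.243  77.377 235.102] [ 0.413  0.404 -1.025  1.891  0.709  1.163  1.175]
0.6 [580.058  47.79  274.073] [ 0.566  0.397 -1.025  1.773  0.471  1.186  1.48 ]
0.8 [600.363  12.062 305.507] [ 0.679  0.461 -1.025  1.631  0.303  1.294  1.698]
0.9 [611.575  -7.668 317.992] [ 0.718  0.514 -1.026  1.552  0.244  1.366  1.773]
13.2333
```

View pics/m4.png

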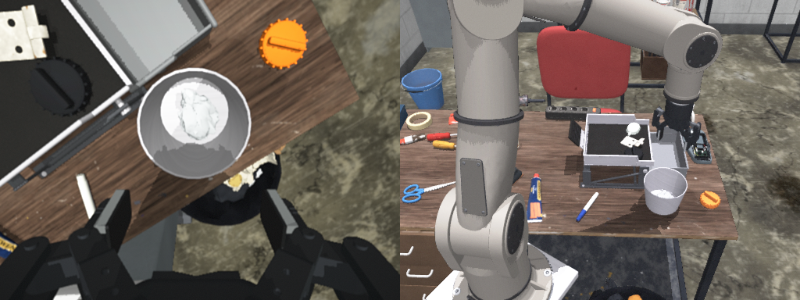

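The ball lies in the tub, at (195,115) in the wrist half, so step 1 is done. Next I go to the grip pre-grasp and refine its pose from close up.

```bash
cat > tray.py <<'E'
from h import *
z=np.array([0,0,1.])
class Tray:
    def __init__(s,gx,gy,yaw):
        s.g=np.array([gx,gy,141.]); s.x=np.array([np.cos(yaw),np.sin(yaw),0]); s.y=np.cross(z,s.x); s.h=s.g+253*s.x-56*z
    def at(s,th):
        X=np.cos(th)*s.x-np.sin(th)*z; Z=np.sin(th)*s.x+np.cos(th)*z
        f=.643*X-.766*Z; c=.766*X+.643*Z; return s.h-253*X+56*Z,f,c
E
python3 - <<'E'
from tray import *
t=Tray(542.6,113.7,-1.054); g,f,c=t.at(0)
r.gripper_to(0.5,50)
r.move_to(g-f*170,rv(f,c)); r.movel(g-f*110-0*t.y,speed=150); r.wait(.2)
T=pose(); np.save("T5.npy",T); im=r.grab_frame("wrist"); cv2.imwrite("pics/w5.png",im); o=r.get_obs(); print(T,o["force"],o["t"],g-f*110)
n=.766*t.x+.643*z; u=-.643*t.x+.766*z
for a in (-5,5):
  for b in (-55,55):
    for k in (27.5,-27.5): print(a,b,k,proj("wrist",g+n*a+t.y*b+u*k,T))
for b in (-118,118): print("wall",proj("wrist",g-58*u+43*z+b*t.y,T))
cv2.imwrite("pics/w5b.png",cv2.resize(im,(800,600),interpolation=cv2.INTER_CUBIC))
E
```

```text
[[  0.869   0.379   0.318 507.763]
 [  0.495  -0.666  -0.558 176.004]
 [  0.001   0.642  -0.766 225.708]
 [  0.      0.      0.      1.   ]] [-0.639  0.17  -0.002] 16.4 [507.652 175.193 225.26 ]
-5 -55 27.5 [243.834 256.084]
-5 -55 -27.5 [245.019 226.318]
-5 55 27.5 [242.798 119.972]
-5 55 -27.5 [244.328 112.172]
5 -55 27.5 [256.053 256.093]
5 -55 -27.5 [255.188 226.323]
5 55 27.5 [256.914 119.973]
5 55 -27.5 [255.777 112.172]
wall [276.729 282.33 ]
wall [284.435  32.412]
```

View pics/w5b.png

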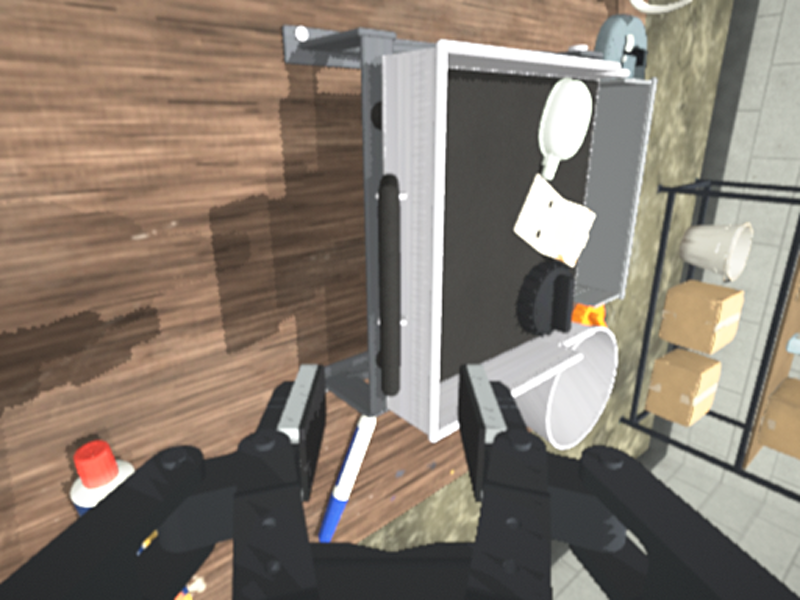

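The sleeve runs from (389,175) to (390,395) in the 800-px picture, which matches the fitted model to about 1 mm and is centred between the fingers at (312,430) and (480,430). The parts are still on the tray. I'll go in and close.

```bash
python3 - <<'E'
from tray import *
t=Tray(542.6,113.7,-1.054); g,f,c=t.at(0)
r.movel(g+f*6,speed=100); r.movel(g+f*16,speed=40); o=r.get_obs(); print(o["position"],g+f*16,o["force"])
r.gripper_to(0.0,60); r.wait(.2); o=r.get_obs(); print(o["position"],o["opening"],o["gripper_force"],"F f,c,y",o["force"]@np.c_[f,c,t.y],o["force"],o["t"])
E
```

```text
[547.643 104.48  128.646] [547.683 104.756 128.744] [-0.024  0.254  0.324]
[547.613 105.097 128.612] 0.10838427547533139 58.99684488773346 F f,c,y [-0.64  -4.185  0.736] [-1.147  3.508 -2.2  ] 18.7
```

```bash
cat >> tray.py <<'E'
t=Tray(542.6,113.7,-1.054)
def sweep(a,b,n,speed,off=np.zeros(3),k=1):
    for i,th in enumerate(np.linspace(a,b,n+1)[1:]):
        g,f,c=t.at(th); r.movel(g+f*16+off,rv(f,c),speed=speed); o=r.get_obs(); F=o["force"]
        if i%k==k-1: print("%.2f"%th,"F f,c,y",F@np.c_[f,c,t.y],"|F| %.1f t %.2f op %.3f"%(np.linalg.norm(F),o["t"],o["opening"]))
        if np.linalg.norm(F)>70: print("STOP"); return th
    return b
E
python3 - <<'E'
from tray import *
sweep(0,.3,5,50)
cv2.imwrite("pics/s6.png",r.grab_frame("scene"))
E
```

```text
0.06 F f,c,y [-0.965 -5.288  0.677] |F| 5.4 t 19.15 op 0.111
0.12 F f,c,y [-1.325 -4.609  1.175] |F| 4.9 t 19.60 op 0.109
0.18 F f,c,y [-0.128 -5.386  2.529] |F| 6.0 t 20.05 op 0.108
0.24 F f,c,y [ 0.725 -4.767  4.276] |F| 6.4 t 20.50 op 0.109
0.30 F f,c,y [ 2.545 -4.357  5.604] |F| 7.5 t 20.95 op 0.105
```

```bash
python3 - <<'E'
from tray import *
sweep(.3,.84,9,50,k=2); r.wait(.4)
a=r.grab_frame("scene"); b=r.grab_frame("side"); print(r.get_obs()["t"])
cv2.imwrite("pics/m7.png",np.hstack([cv2.resize(a[110:290,200:440],(400,300)),cv2.resize(b[130:310,190:430],(400,300))]))
E
```

```text
0.42 F f,c,y [ 6.232 -1.398 10.143] |F| 12.0 t 21.90 op 0.107
0.54 F f,c,y [11.039  1.82  13.957] |F| 17.9 t 22.80 op 0.108
0.66 F f,c,y [14.434  4.654 17.972] |F| 23.5 t 23.70 op 0.108
0.78 F f,c,y [18.082  7.198 20.041] |F| 27.9 t 24.60 op 0.106
25.55
```

View pics/m7.png

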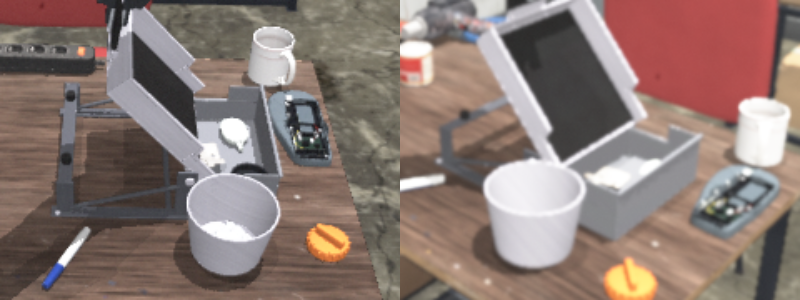

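Both views show the tray tilted with its rubber empty, and the cover (235,130), bracket (210,155) and black cap (250,172) are in the bin. I'll lower it gently.

```bash
python3 - <<'E'
from tray import *
e=sweep(.84,.06,12,55,k=3)
e=sweep(.06,0,2,25); r.wait(.2)
g,f,c=t.at(0); o=r.get_obs(); print(o["position"]-(g+16*f),o["force"])
for th in (-.006,-.012):
    sweep(0,th,1,15); r.wait(.2); g,f,c=t.at(0); o=r.get_obs(); print(o["position"]-(g+16*f),o["force"],o["t"])
E
```

```text
0.65 F f,c,y [16.329  5.758 17.147] |F| 24.4 t 26.88 op 0.108
0.45 F f,c,y [7.432 1.252 9.933] |F| 12.5 t 28.20 op 0.108
0.26 F f,c,y [ 1.357 -4.122  3.068] |F| 5.3 t 29.52 op 0.109
0.06 F f,c,y [-3.738 -7.831 -0.313] |F| 8.7 t 30.85 op 0.112
0.03 F f,c,y [-6.183 -8.072 -1.404] |F| 10.3 t 31.30 op 0.108
0.00 F f,c,y [-6.291 -8.107 -1.04 ] |F| 10.3 t 31.75 op 0.110
[-0.002  0.26   0.236] [-5.188  8.35  -1.073]
-0.01 F f,c,y [-10.961  -5.717  -3.115] |F| 12.7 t 32.20 op 0.111
[-0.124  0.477 -1.047] [-8.068  8.137  3.76 ] 32.4
-0.01 F f,c,y [-45.804   6.522 -12.187] |F| 47.8 t 32.65 op 0.111
[ 0.007  0.294 -1.185] [-23.272  14.149  38.921] 32.85
```

```bash
python3 - <<'E'
from tray import *
sweep(-.012,-.008,1,15); r.wait(.2); print(r.get_obs()["force"])
r.gripper_to(0.5); r.wait(.3); o=r.get_obs(); print(o["force"],o["position"])
g,f,c=t.at(0); r.movel(g-f*60,rv(f,c),speed=80); r.movel(g-f*130,speed=120); r.wait(.3)
T=pose(); w=r.grab_frame("wrist"); a=r.grab_frame("scene"); print(r.get_obs()["t"])
cv2.imwrite("pics/m8.png",np.hstack([cv2.resize(w,(400,300)),cv2.resize(a[110:290,200:440],(400,300))]))
u=-.643*t.x+.766*z
for b in (-55,55): print(proj("wrist",g+t.y*b+u*27.5,T)*400/512)
E
```

```text
-0.01 F f,c,y [-19.952  -2.651  -4.573] |F| 20.6 t 33.10 op 0.110
[-12.098  10.917  13.268]
[ 0.016  0.168 -0.18 ] [547.488 105.026 126.778]
36.2667
[194.329 190.362]
[194.055  89.933]
```

View pics/m8.png

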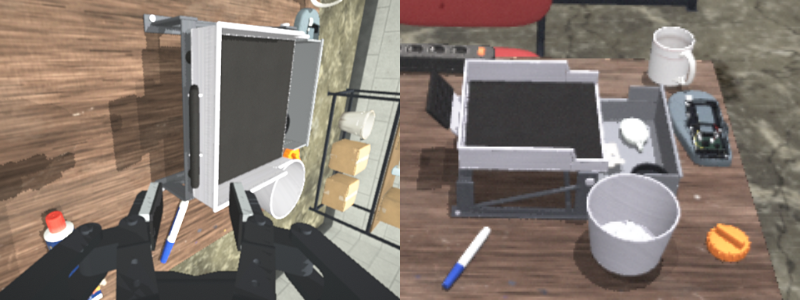

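The tray is down, with the sleeve where it was before lifting: it spans (194,88) to (194,186) and the model predicts (194,90) to (194,190). Cover, bracket and cap are in the bin at (633,132), (612,157) and (650,170). The ball is in the tub at (628,232). I'll triangulate the bracket and cover heights as a numeric check.

```bash
python3 - <<'E'
from tray import *
from scipy.optimize import least_squares
for n,s,d in [("bracket",(327,204),(313,237)),("cover",(340,189),(341,230))]:
    q=least_squares(lambda p:np.r_[proj("scene",p)-s,proj("side",p)-d],t.h+60*t.x); v=q.x-t.h
    print(n,q.x,"from hinge x,y:",v@t.x,v@t.y,q.fun)
# pixel edges of the bin: assumed walls at hinge x
for X in (20,90,160):
    for Y in (-119,119): print(X,Y,proj("scene",(t.h+X*t.x+Y*t.y)*[1,1,0]+[0,0,50]))
E
```

```text
bracket [ 688.9   -152.832   17.821] from hinge x,y: 51.01097219790709 -4.498969466937995 [-0.049  0.26   0.138 -0.202]
cover [ 769.228 -158.988   25.889] from hinge x,y: 96.05293831533193 62.29700330040095 [ 0.215 -1.036 -0.533  0.801]
20 -119 [320.022 223.736]
20 119 [315.18  169.773]
90 -119 [345.298 224.453]
90 119 [337.478 170.3  ]
160 -119 [370.686 225.173]
160 119 [359.863 170.83 ]
```

```bash
python3 -c "
from station import r
print(r.get_obs()['force'],r.sign_off())"
```

```text
the job is handed in; nothing more can be done
[-0.65420398  0.31096007 -0.47014127] None
```

I handed the job in at about 36 s of the 64 s: the paper ball is in the scrap tub, all three sample parts are in the parts bin, and the tray was lowered gently onto its buffers before I let go; no verdict came back.

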